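Put the cup away and press the shelf label home

TASK

Put the loose stacking cup away by nesting it upright in the matching cup on the low steel shelf and let go of it. Then push the label holder upright, either face forward, into the pocket behind the lip at the shelf's front edge, down against the springy strip until it bottoms out, and finish while still holding it pressed fully home: the strip pushes it back up if you let go. Do not shift the cup on the shelf, and leave everything else on the bench where it is.

Things in the scene. Friction and masses are not known exactly. Their poses are not given: they have to be found in the camera images.
- step: low stainless steel shelf, a solid step fixed to the bench: 160 mm deep (x), 320 mm long (y), deck top 40 mm above the bench. Origin: on the bench, under its centre. x points to its back (away from the robot), z up. A lip with a flared top, 39 mm high, runs along the front (-x) edge; the gap between lip and deck is filled with grey plastic 31 mm high except at the label pocket.
- pocket (a point): centre of the label pocket, on the unpressed strip's top, 18 mm above the bench (does not move with the strip); axes as the shelf's. 62 mm to -x and 85 mm to -y of the shelf's origin. The pocket is open above, 16 mm wide (x), 68 mm long (y), straight-walled up to 31 mm above the bench; lip and deck edge then flare to a mouth about 28 mm wide at 39 mm height.
- strip (a joint): black rubber-topped springy strip 12 x 64 mm forming the pocket's floor: 0 = up, 0.007 = pressed 7 mm down onto its hard stop. It resists with about 5 N at the start of its travel and about 10 N at the stop; it rises again when let go.
- label_holder: grey plastic label holder with a white paper label on each of its two faces, a flat upright plate standing on the bench on its narrow foot: 12 mm thick (x), 60 mm wide (y), 70 mm tall (z); its lowest 5 mm is 8 x 56 mm. About 60 g. The two faces are alike. Origin: centre of its underside.
- cup_loose: white plastic stacking cup, open above, upright on the bench: 64 mm tall, outer diameter 65 mm at the rim, 63 mm at 30 mm height, where a sloping shoulder narrows it to 52 mm at 27 mm height; foot 46 mm. Wall 3 mm, about 50 g. Origin: centre of its underside, z up. Nested, its shoulder rests in the lower cup's rim and its origin is about 33 mm above the lower cup's.
- cup_standing: a loose cup of the same shape and size as the loose stacking cup, standing upright on the shelf's deck towards its +y end. Origin: centre of its underside.
- jar: bystander: small capped amber glass jar, 32 mm diameter, 32 mm tall, on the shelf's deck near its middle. Origin: centre of its underside.
- beaker: bystander: clear straight-sided plastic beaker, about 84 mm across, 100 mm tall, at the back right. Origin: centre of its underside.
- wash_bottle: bystander: white plastic bottle, 64 mm diameter, 170 mm tall, at the back left. Origin: centre of its underside.
- petri_dish: bystander: closed glass dish, 88 mm diameter, 14 mm tall, on the bench in front of the shelf. Origin: centre of its underside.
- tip_box: bystander: closed blue box with a clear lid, 87 x 122 x 57 mm, on the right of the bench. Origin: centre of its underside.
- tweezers: bystander: brass-coloured tweezers, 135 mm long, 8 mm high, lying on the left of the bench. Origin: their middle, on the bench.
Things that resemble listed ones, but are neither listed nor needed, are in the scene too. What is shaped like the cup_loose but pink is not meant.

How it is judged:
By the outcome, as a careful person would: the job done as asked, in the order asked, and still so for the second after the job is handed in, while the arm keeps its last pose, push and grip.
It also fails if it takes over 64 s, if anything falls off the work surface, if the arm or the gripper's body presses on something with over 40 N, if the wrist force passes 120 N, or if a joint passes its speed limit or range.

ROBOT

A 7-joint arm with a two-finger parallel gripper is mounted at the origin on the work surface. World frame = base frame: x ahead of the robot, y to its left, z up, the work surface at z = 0. Lengths are in m, angles in rad, forces in N, time in s.
With the tool pointing down it reaches from about 0.425 to 0.925 m from the base axis. Payload 6.8 kg.
Tool frame: the origin (TCP) lies on the front face of the gripper's body, between the roots of the fingers; the fingertips stand 73 mm ahead of it and the grasp point (between the pads) lies 54 mm ahead of it; z points along the fingers, y is the direction in which the jaws open and shut (so a half turn about z gives the same grasp; the last joint's range is limited). The gripper opens to 85 mm and grips with 20 to 120 N. Pads are 22 mm wide; open, the fingers measure 114 mm over their backs; the gripper's body (76 mm by 85 mm) begins 54 mm behind the grasp point. The pads swing forward as they close: fully open they stand 13 mm farther back than shut.
Start: joints at [-1.333, 0.477, 0.022, 1.555, -0.011, 1.109, -0.083], TCP at [0.229, 0.635, 0.304] pointing down, gripper open.
Joint ranges: [-2.96, 2.96], [-0.34, 2.1], [-1.41, 1.46], [0.24, 2.44], [-1.37, 4.51], [0.17, 1.92], [-2.96, 2.96]. Speed limits (rad/s): [2.39, 2.39, 3.14, 3.14, 3.14, 3.14, 3.14].

INTERFACE

Orientations are given as a rotation vector (axis times angle).
In Python, from bench import * gives the robot as it stands.
- The arm moves only by the tool jog_arm, never from a script. Its argument "plan" is a list of rows, each a list of 2 entries, a list of its own where there are three numbers: the shift along the world's x, y, z in cm, then the turn about the world's z in rad. In form: [[[tx, ty, tz], twist], ...]. A call has 1 to 12 rows; each row shifts and turns the commanded pose from where the row before left it; what a row does not reach is not made up. A row lasts 1/10 s, in which the tool goes at most 50 mm and 8.59 degrees, less where a joint would pass 70% of its speed; a pose out of reach is approached as far as the arm can. A call is refused whole if a number of a shift passes 5 or a number of a turn 0.15, either way. A call with a gripper value outside its range is refused whole. "hand" is the finger opening in cm, from 0 to 8.54, set as the call begins (left out, the last holds). The fingers move at their own pace and stop on an object; "grip_force" is the grip in N (left out, the last holds). Time passes only in rows, so rows that do not move let the fingers close. It gives the time, the measured TCP pose, the force and the opening at its end, in the units of the state.
- get_obs(): the state, without advancing time (a new reading comes with each control period).
- grab_frame(name): name is "side" or "top"; returns the picture (384x512x3 uint8, red, green, blue); there is no depth.
- get_calibration(name): a dict with "intrinsics" (3x3 intrinsics, pixels), "xyz" and "orientation" of the camera in the world. Camera axes: x right, y down, z forward; pixel columns grow to the right and rows downward; lengths in m; the calibration is good to about 2 mm. A picture is of the moment at which its call begins. get_calibration takes no time and is no camera call.
- hand_in(): hands the job in, once; it reports no verdict.
The state is a dict: "clock": time; "joints": joint angles; "qvel": joint speeds; "tau": joint torques, N m; "tcp_pos": TCP position; "orientation": TCP orientation; "contact_force": force on the tool from outside, world axes, zero at the start; "moment": the same for the moment, N m; "grip_width": finger opening in m.
Only numpy, scipy, OpenCV 4.12 (cv2) and the standard library are available. Lean on these libraries where they do the work, as an engineer would, in place of code of your own. Each camera call takes 0.05 s, during which the arm holds its last target. There are 200 camera calls.

## Working session

There is one attempt and no reset: what is moved stays moved. The work goes in short steps, Python scripts to look and compute and a tool call to move; the robot and the scene stay as the last step left them, time stands still between calls to the robot, and variables do not carry over. Pictures are saved under pics/ and viewed, about 8 in all and at most 12, crops included, and the job is handed in when it is done.

Besides the shell and the picture viewer there is one more tool, called after "Request:" as name(argument=value, ...) on one line, values as JSON. jog_arm: Moves the arm, as the interface text tells. Its arguments: {"type":"object","properties":{"plan":{"type":"array","items":{"type":"array"}},"hand":{"type":"number"},"grip_force":{"type":"number"}},"required":["plan"]}

```bash
mkdir -p pics
python3 - <<'E'
from bench import *
import cv2,numpy as np
np.set_printoptions(precision=4,suppress=True)
for n in("side","top"):
    cv2.imwrite(f"pics/{n}0.png",grab_frame(n)[:,:,::-1]);print(n,get_calibration(n))
print(get_obs())
E
```

```text
side {'intrinsics': array([[367.0805,   0.    , 259.122 ],
       [  0.    , 367.0805, 189.0141],
       [  0.    ,   0.    ,   1.    ]]), 'xyz': array([0.3452, 0.8664, 0.9584]), 'orientation': array([-0.3482,  2.7985, -1.1914])}
top {'intrinsics': array([[447.0008,   0.    , 245.1522],
       [  0.    , 447.0008, 196.0359],
       [  0.    ,   0.    ,   1.    ]]), 'xyz': array([ 0.3457, -0.0263,  1.4697]), 'orientation': array([-2.1202,  2.1539, -0.1475])}
{'clock': 0.1, 'joints': array([-1.3331,  0.4777,  0.0224,  1.5564, -0.0115,  1.1093, -0.0831]), 'qvel': array([ 0.0013, -0.0026, -0.0012, -0.0014,  0.002 ,  0.0005, -0.002 ]), 'tau': array([  0.0037, -59.7754,   1.6133, -28.1953,   0.0128,   0.0051,
         0.    ]), 'tcp_pos': array([0.2286, 0.6347, 0.303 ]), 'orientation': array([-0.5405, -3.0946,  0.0026]), 'contact_force': array([-0.218 ,  0.0739, -0.5575]), 'moment': array([-0.0063, -0.0355,  0.0625]), 'grip_width': 0.08567582407799086}
```

View pics/top0.png

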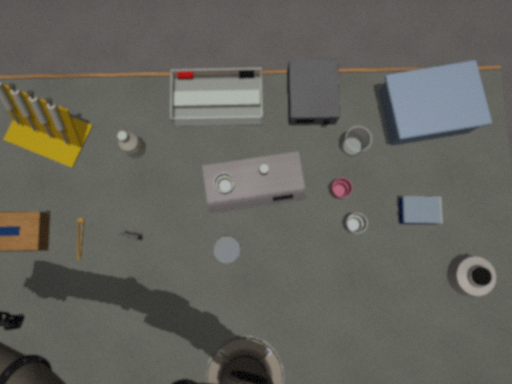

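View pics/side0.png

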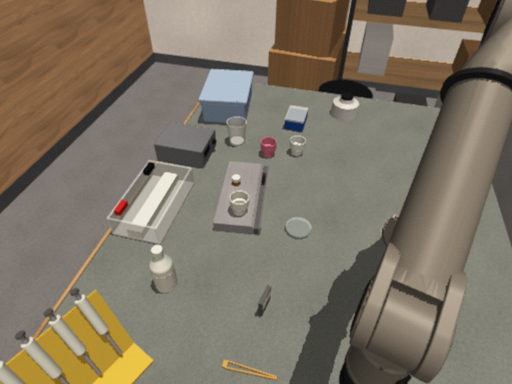

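The top view shows:
- standing cup at (225,184) and jar at (263,169)
- pocket slot at about (284,197)
- petri dish at (227,250)
- label holder at (133,235) (side view (265,300))
- tweezers at (80,238)

Loose cup candidates are white (355,223), pink (341,188) and the clear larger beaker (356,140). The white one at (355,223) fits, because the pink one is excluded and the beaker is too large. I'll confirm it in an enlarged crop.

```bash
cat > h.py <<'E'
from bench import *
import cv2,numpy as np
from scipy.spatial.transform import Rotation as R
np.set_printoptions(precision=4,suppress=True)
def cal(n):
    c=get_calibration(n);return c["intrinsics"],np.array(c["xyz"]),R.from_rotvec(c["orientation"]).as_matrix()
def ray(n,px,z):
    K,t,M=cal(n);d=M@np.linalg.solve(K,[px[0],px[1],1.]);return t+d*(z-t[2])/d[2]
def proj(n,P):
    K,t,M=cal(n);q=(np.atleast_2d(P)-t)@M@K.T;return q[:,:2]/q[:,2:]
def crop(im,x,y,w,h,s):return cv2.resize(im[y:y+h,x:x+w],None,fx=s,fy=s,interpolation=cv2.INTER_CUBIC)
E
python3 - <<'E'
from h import *
t=cv2.imread("pics/top0.png");s=cv2.imread("pics/side0.png")
a=np.hstack([crop(t,200,145,110,70,3.6),crop(t,325,175,50,70,3.6),crop(t,110,210,50,70,3.6)])
b=np.hstack([crop(s,205,155,110,80,3.6),crop(s,255,130,50,80,3.6),crop(s,240,275,50,80,3.6)])
o=np.vstack([a,b]);print(o.shape);cv2.imwrite("pics/c1.png",o)
for p,z in[((355,223),.03),((225,184),.07),((133,235),.03),((284,197),.03),((227,250),.01)]:print(p,ray("top",p,z))
E
```

```text
(540, 756, 3)
(355, 223) [ 0.4709 -0.3613  0.03  ]
(225, 184) [0.5983 0.0539 0.07  ]
(133, 235) [0.4435 0.3545 0.03  ]
(284, 197) [ 0.5593 -0.1355  0.03  ]
(227, 250) [0.3915 0.0525 0.01  ]
```

View pics/c1.png

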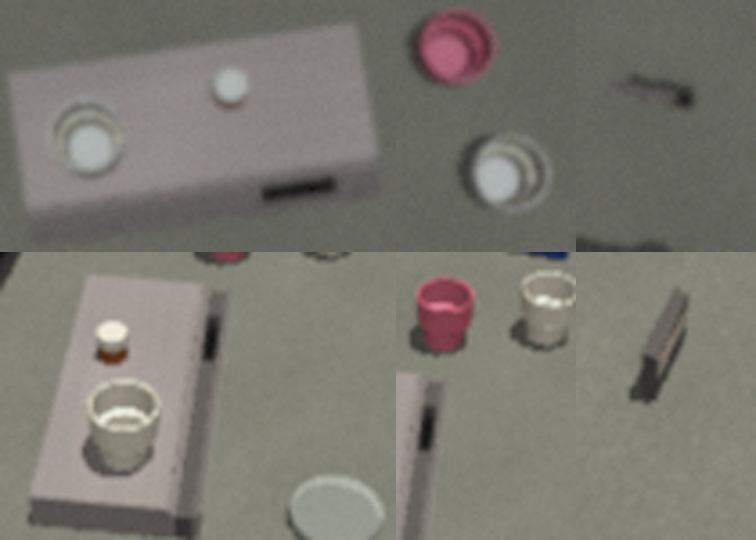

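The crop confirms it: white loose cup at top (357,223), the same shape as the one on the shelf, and not the pink cup. Next I refine all poses by matching edges in both views.

```bash
cat > fit.py <<'E'
from h import *
from scipy.optimize import differential_evolution as DE
from scipy.ndimage import map_coordinates as mc
def circ(r,z):
    a=np.linspace(0,2*np.pi,80,endpoint=False);return np.c_[r*np.cos(a),r*np.sin(a),0*a+z]
def segs(S,n=40):
    u=np.linspace(0,1,n)[:,None];return np.vstack([np.array(a)*(1-u)+np.array(b)*u for a,b in S])
def edges(files):
    G={}
    for n,f in files.items():
        im=cv2.GaussianBlur(cv2.imread(f),(0,0),0.8).astype(np.float32)
        G[n]=np.sqrt(cv2.Sobel(im,5,1,0)**2+cv2.Sobel(im,5,0,1)**2).max(2)
    return G
def place(pts,p):
    c,s=np.cos(p[2]),np.sin(p[2]);return np.c_[pts[:,0]*c-pts[:,1]*s+p[0],pts[:,0]*s+pts[:,1]*c+p[1],pts[:,2]]
def fit(G,M,x0,r=.03,ra=.15,yaw=True):
    # M: {view: points}
    def f(p):
        p=np.r_[p,0] if len(p)<3 else p;v=0
        for n in M:
            q=proj(n,place(M[n],p));v-=np.minimum(mc(G[n],q[:,::-1].T,order=1),150).mean()/G[n].std()
        return v
    b=[(x0[0]-r,x0[0]+r),(x0[1]-r,x0[1]+r)]+([(x0[2]-ra,x0[2]+ra)] if yaw else [])
    R_=DE(f,b,seed=1,tol=1e-6,popsize=20);return np.r_[R_.x,0][:3],R_.fun
cup0=circ(.0325,.064);cup1=circ(.0325,.104)
H=[.006,.03,.07]
x,y,z=H
top=[((-x,-y,z),(-x,y,z)),((x,-y,z),(x,y,z)),((-x,-y,z),(x,-y,z)),((-x,y,z),(x,y,z))]
hold={"top":segs(top),"side":segs(top+[((-x,y,.006),(-x,y,z)),((x,y,.006),(x,y,z)),((-x,-y,.006),(-x,-y,z))])}
st=[((.08,-.16,.04),(.08,.16,.04)),((-.05,.16,.04),(.08,.16,.04)),((-.05,-.16,.04),(.08,-.16,.04))]
fl=[((-.08,-.16,.001),(-.08,.16,.001))]
step={"top":segs(st+fl),"side":segs(st)}
E
cat > run1.py <<'E'
from fit import *
F={"top":"pics/top0.png","side":"pics/side0.png"}
G=edges(F);V={n:cv2.resize(cv2.imread(f),None,fx=3,fy=3,interpolation=2) for n,f in F.items()}
for nm,M,x0,yw in[("loose",{n:cup0 for n in F},(.471,-.365),0),("stand",{n:cup1 for n in F},(.6,.054),0),("step",step,(.62,-.03,-.14),1),("hold",hold,(.4435,.35,-.28),1)]:
    for sub in (["top","side"],["top"],["side"]):
        p,f=fit(G,{n:M[n] for n in sub},x0,yaw=bool(yw),ra=.3)
        if nm=="step":print(" pocket",place(np.array([[-.062,-.085,0]]),p)[0,:2])
        print(nm,sub,p,round(f,2))
        if len(sub)==2:
            for n in F:
                for q in proj(n,place(M[n],p)):cv2.circle(V[n],tuple(int(v) for v in (q*3+1)),0,(0,255,0),-1)
                if nm=="step":
                    for q in proj(n,place(segs([((-.068,-.117,.018),(-.068,-.053,.018)),((-.056,-.117,.018),(-.056,-.053,.018))]),p)):cv2.circle(V[n],tuple(int(v) for v in (q*3+1)),0,(0,0,255),-1)
a=V["top"][420:660,585:1120];a=np.hstack([a,V["top"][640:880,330:500]])
b=V["side"][370:720,600:1000];b=np.hstack([b,V["side"][800:1150,700:1005]])
b=b[:,:a.shape[1]];o=np.vstack([a[:,:b.shape[1]] if b.shape[1]<a.shape[1] else a,b]);print(o.shape);cv2.imwrite("pics/c2.png",o)
E
python3 run1.py
```

```text
loose ['top', 'side'] [ 0.4697 -0.3554  0.    ] -4.22Traceback (most recent call last):
  File "run1.py", line 6, in <module>
    p,f=fit(G,{n:M[n] for n in sub},x0,yaw=bool(yw),ra=.3)
        ~~~^^^^^^^^^^^^^^^^^^^^^^^^^^^^^^^^^^^^^^^^^^^^^^^
  File "fit.py", line 24, in fit
    R_=DE(f,b,seed=1,tol=1e-6,popsize=20);return np.r_[R_.x,0][:3],R_.fun
    return fun(*args, **kwargs)
    ret = solver.solve()
    next(self)
    ~~~~^^^^^^
    energy = self.func(parameters)
    return self.f(x, *self.args)
           ~~~~~~^^^^^^^^^^^^^^^
  File "fit.py", line 21, in f
    q=proj(n,place(M[n],p));v-=np.minimum(mc(G[n],q[:,::-1].T,order=1),150).mean()/G[n].std()
  File "h.py", line 10, in proj
    K,t,M=cal(n);q=(np.atleast_2d(P)-t)@M@K.T;return q[:,:2]/q[:,2:]
          ~~~^^^
  File "h.py", line 6, in cal
    c=get_calibration(n);return c["intrinsics"],np.array(c["xyz"]),R.from_rotvec(c["orientation"]).as_matrix()
ValueError: time passes only in moves, steps and waits
```

`get_calibration` refuses that many repeated calls, so I'll cache it.

```bash
sed -i 's/^def cal(n)/import functools\n@functools.cache\ndef cal(n)/' h.py; python3 run1.py
```

```text
loose ['top', 'side'] [ 0.4697 -0.3554  0.    ] -4.22
loose ['top'] [ 0.4697 -0.3553  0.    ] -2.71
loose ['side'] [ 0.4757 -0.3633  0.    ] -1.73
stand ['top', 'side'] [0.5992 0.062  0.    ] -3.46
stand ['top'] [0.571  0.0561 0.    ] -1.66
stand ['side'] [0.5995 0.0622 0.    ] -1.99
 pocket [ 0.5608 -0.1302]
step ['top', 'side'] [ 0.6107 -0.0376  0.1361] -3.92
 pocket [ 0.5608 -0.1303]
step ['top'] [ 0.6107 -0.0377  0.1361] -1.97
 pocket [ 0.5609 -0.1301]
step ['side'] [ 0.6107 -0.0375  0.137 ] -1.95
hold ['top', 'side'] [ 0.4442  0.3439 -0.2652] -3.3
hold ['top'] [ 0.4439  0.3433 -0.38  ] -2.5
hold ['side'] [ 0.4404  0.3624 -0.1786] -1.9
(590, 705, 3)
```

View pics/c2.png

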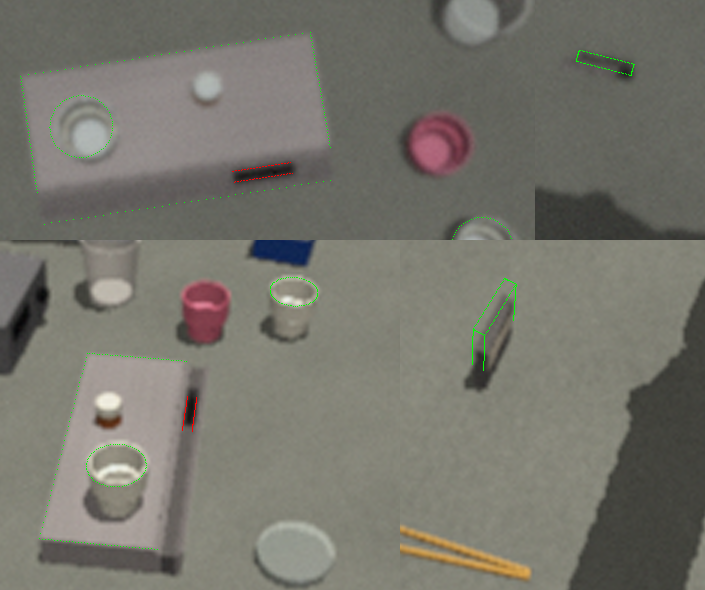

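The step fits agree within 1 mm between views: pocket at (0.561,-0.130), yaw 0.136. The loose cup at (0.470,-0.355) and standing cup at (0.599,0.062) overlay well. The holder's fit in the side view is poor, so I'll refine it later. Moving to the cup now.

Request:
jog_arm(plan=[[[2.7, -3.4, 0], 0], [[2.7, -3.4, 0], 0], [[2.7, -3.4, 0], 0], [[2.7, -3.4, 0], 0], [[2.7, -3.4, 0], 0], [[2.7, -3.4, 0], 0], [[2.7, -3.4, 0], 0], [[2.7, -3.4, 0], 0], [[2.7, -3.4, 0], 0], [[2.7, -3.4, 0], 0], [[0.5, -4, 0], 0], [[0.5, -4, 0], 0]], hand=8.5)

```text
clock: 1.3
tcp_pos: [0.5092, 0.2132, 0.3034]
orientation: [-0.541, -3.094, 0.001]
contact_force: [1.1, -0.6, -0.7]
grip_width: 0.0849
```

Request:
jog_arm(plan=[[[0.5, -4, 0], 0], [[0.5, -4, 0], 0], [[0.5, -4, 0], 0], [[0.5, -4, 0], 0], [[0.5, -4, 0], 0], [[0.5, -4, 0], 0], [[0.5, -4, 0], 0], [[0, -4, 0], 0], [[-2, -4, 0], 0], [[-2, -4, 0], 0], [[-2, -4, 0], 0], [[0, 0, 0], 0]])

```text
clock: 2.5
tcp_pos: [0.4798, -0.2313, 0.304]
orientation: [-0.556, -3.091, 0.004]
contact_force: [0.3, 0.6, -0.7]
grip_width: 0.0852
```

```bash
cat > st.py <<'E'
from h import *
o=get_obs();m=R.from_rotvec(o["orientation"]).as_matrix()
print(o["clock"],"tcp",o["tcp_pos"],"jawyaw",np.degrees(np.arctan2(m[1,1],m[0,1])),"z",m[:,2],"F",o["contact_force"],"w",o["grip_width"],"q",o["joints"])
E
python3 st.py
python3 - <<'E'
import cv2,numpy as np
from h import crop
t=cv2.imread("pics/top0.png");s=cv2.imread("pics/side0.png")
cv2.imwrite("pics/c3.png",np.hstack([crop(t,112,214,44,40,9),crop(s,243,280,40,40,9)]))
E
```

```text
2.5 tcp [ 0.4798 -0.2313  0.304 ] jawyaw 69.58900516517237 z [-0.0015 -0.0023 -1.    ] F [ 0.2502  0.6245 -0.694 ] w 0.08521372534232913 q [-0.0258  0.2519  0.4261  1.918  -0.1198  0.9971  1.6682]
```

View pics/c3.png

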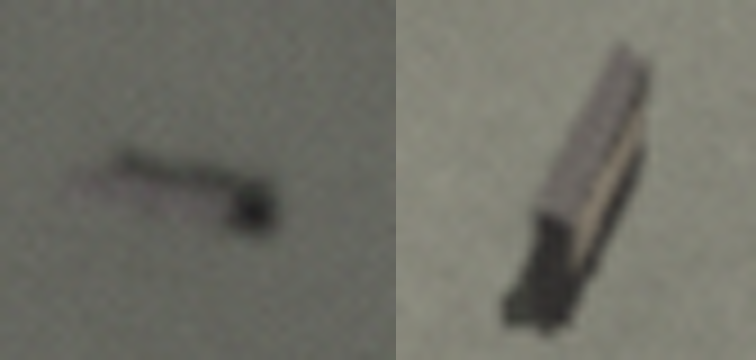

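The crop now reads clearly. In the side view, the top face has corners at about crop (542,207), (575,217), (622,43), (652,65), with the dark +y end face below. In the top view, the light top face runs from (75,180) to (235,205), with a dark end at the right.

Run:
```python
from h import *
g=lambda n,u,v:ray(n,((u-(396 if n=="side" else 0)+.5)/9-.5+(243 if n=="side" else 112),(v+.5)/9-.5+(280 if n=="side" else 214)),.07)[:2]
P=np.array([g("side",*p) for p in[(542,207),(575,217),(652,65),(622,43)]]);print(P,P.mean(0))
for a,b in((0,3),(1,2),(0,1)):d=P[b]-P[a];print(np.linalg.norm(d),np.degrees(np.arctan2(d[1],d[0])))
T=np.array([g("top",*p) for p in[(75,180),(232,200)]]);print(T,T.mean(0),T[0]-T[1],np.linalg.norm(T[0]-T[1]))
```

```text
[[0.4498 0.3885]
 [0.4396 0.3892]
 [0.4287 0.3346]
 [0.4392 0.3295]] [0.4393 0.3605]
0.059981456677573874 -100.17410108161539
0.055712683085197875 -101.37749241313826
0.010147908071197847 175.9670383695248
[[0.446  0.3854]
 [0.4382 0.3303]] [0.4421 0.3578] [0.0078 0.0551] 0.05566370133099822
```

Request:
jog_arm(plan=[[[-1, -4, -2], 0], [[0, -4, -3], 0], [[0, -4.4, -3], 0], [[0, 0, -3], 0], [[0, 0, -3], 0], [[0, 0, 0], 0]])

```text
clock: 3.1
tcp_pos: [0.4718, -0.3444, 0.1617]
orientation: [-0.539, -3.087, -0.005]
contact_force: [-0.2, -0.1, 0.5]
grip_width: 0.0849
```

Request:
jog_arm(plan=[[[0, 0, 0], 0], [[0, 0, 0], 0]])

```text
clock: 3.3
tcp_pos: [0.4748, -0.3465, 0.1674]
orientation: [0.539, 3.093, -0.001]
contact_force: [-0.5, -0.2, -0.1]
grip_width: 0.0848
```

Request:
jog_arm(plan=[[[-0.5, -0.9, 0], 0], [[0, 0, -2], 0], [[0, 0, -2], 0], [[0, 0, -1.9], 0], [[0, 0, 0], 0], [[0, 0, 0], 0]])

```text
clock: 3.9
tcp_pos: [0.4689, -0.356, 0.1078]
orientation: [0.541, 3.094, -0.001]
contact_force: [0.6, 0.3, 0.4]
grip_width: 0.0851
```

Request:
jog_arm(plan=[[[0, 0, 0], 0], [[0, 0, 0], 0], [[0, 0, 0], 0], [[0, 0, 0], 0], [[0, 0, 0], 0], [[0, 0, 0], 0]], hand=5.5, grip_force=20)

```text
clock: 4.5
tcp_pos: [0.4696, -0.3561, 0.1083]
orientation: [0.54, 3.092, -0.002]
contact_force: [-0.5, -0.4, 6.6]
grip_width: 0.062
```

Request:
jog_arm(plan=[[[0, 0, 0], 0], [[0, 0, 1], 0], [[0, 0, 2], 0], [[0, 0, 3], 0], [[0, 0, 4], 0], [[0, 0, 4], 0], [[0, 0, 0], 0], [[0, 0, 0], 0]], grip_force=30)

```text
clock: 5.3
tcp_pos: [0.4691, -0.3553, 0.2481]
orientation: [0.54, 3.092, -0.001]
contact_force: [-1.0, 0.2, -0.2]
grip_width: 0.062
```

```bash
python3 st.py
python3 - <<'E'
from h import *
V=[]
o=get_obs();c=proj("top",o["tcp_pos"]-[0,0,.06])[0].astype(int);d=proj("side",o["tcp_pos"]-[0,0,.06])[0].astype(int);print(c,d)
for n,e in(("top",c),("side",d)):
    im=grab_frame(n)[:,:,::-1].copy();cv2.imwrite(f"pics/{n}1.png",im);V.append(crop(im,e[0]-30,e[1]-40,60,80,6))
cv2.imwrite("pics/c4.png",np.hstack(V))
E
```

```text
5.3 tcp [ 0.4691 -0.3553  0.2481] jawyaw 70.19590543859289 z [ 0.0023 -0.0007 -1.    ] F [-1.0228  0.1844 -0.2191] w 0.0619533539427775 q [ 0.2007  0.4184  0.4445  1.8485 -0.2222  0.921   1.9718]
[365 218] [300 114]
```

View pics/c4.png

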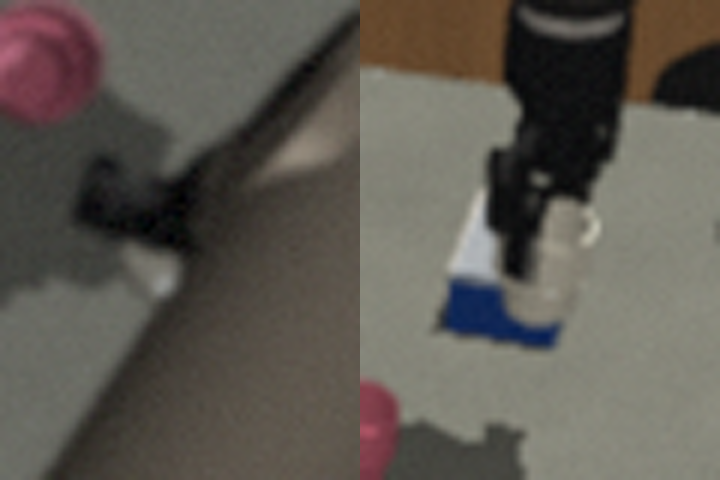

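The cup is held upright. In the side view it sits partly behind the near finger, with its right rim edge at crop (598,225) and foot bottom at about (540,325). I'll work out the in-grip offset numerically.

Run:
```python
from h import *
from fit import circ
t=np.array([0.4691,-0.3553,0.]);e=np.array([.941,-.339,0])
c0=np.array([300-30,114-40])
im=cv2.imread("pics/side1.png");V=[]
for d in(-.012,-.006,0,.006):
    o=crop(im,c0[0]+15,c0[1]+20,30,45,9)
    for r,z in((.0325,.064),(.0315,.03),(.026,.027),(.023,0)):
        q=proj("side",circ(r,z+.1398)+t+e*d)
        for p in q:cv2.circle(o,tuple(int(v) for v in ((p-c0-[15,20]+.5)*9-.5)),0,(0,255,0),-1)
    V.append(cv2.resize(o,None,fx=.7,fy=.7))
cv2.imwrite("pics/c5.png",np.hstack(V))
```

```text
(no output)
```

View pics/c5.png

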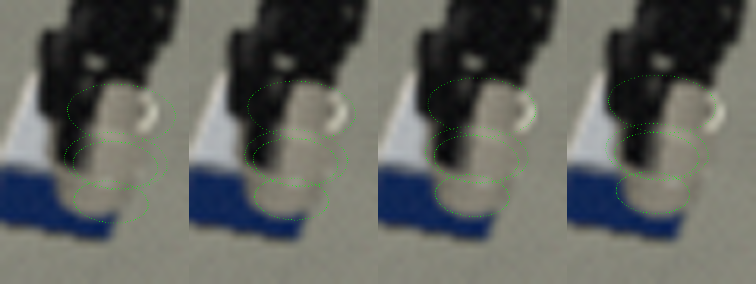

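The d≈0 panel fits best, so the cup is centred within about 3 mm, with at most a slight tilt. Next I carry it to above the standing cup and compare the two in the same images.

Request:
jog_arm(plan=[[[0.6, 1.7, 0], 0], [[1.1, 3.5, 0], 0], [[1.1, 3.5, 0], 0], [[1.1, 3.5, 0], 0], [[1.1, 3.5, 0], 0], [[1.1, 3.5, 0], 0], [[1.1, 3.5, 0], 0], [[1.1, 3.5, 0], 0], [[1.1, 3.5, 0], 0], [[1.1, 3.5, 0], 0], [[1.1, 3.5, 0], 0], [[1.1, 3.5, 0], 0]])

```text
clock: 6.6
tcp_pos: [0.5952, 0.0482, 0.2451]
orientation: [-0.54, -3.092, 0.002]
contact_force: [0.2, -0.3, -1.3]
grip_width: 0.0615
```

Request:
jog_arm(plan=[[[0.3, 1.5, 0], 0], [[0, 0, 0], 0], [[0, 0, 0], 0], [[0, 0, 0], 0]])

```text
clock: 7.0
tcp_pos: [0.5982, 0.0592, 0.2464]
orientation: [-0.545, -3.093, 0.002]
contact_force: [-0.6, 0.3, -0.6]
grip_width: 0.0617
```

```bash
cat > sf.py <<'E'
from fit import *
G=edges({"top":"pics/top0.png","side":"pics/side0.png"})
for nm,c in(("stand",[circ(.0325,.104),circ(.0295,.104)]),("loose",[circ(.0325,.064),circ(.0295,.064)])):
  x0=(.598,.06) if nm=="stand" else (.470,-.356)
  for s in("top","side"):
    for k in (0,1):print(nm,s,k,*fit(G,{s:c[k]},x0,r=.012,yaw=False))
E
python3 sf.py; python3 st.py
```

```text
stand top 0 [0.5993 0.0551 0.    ] -1.5566045045852661
stand top 1 [0.5981 0.0566 0.    ] -2.0580456256866455
stand side 0 [0.5997 0.0623 0.    ] -1.9853332042694092
stand side 1 [0.5975 0.0617 0.    ] -2.339942216873169
loose top 0 [ 0.4697 -0.3553  0.    ] -2.712181329727173
loose top 1 [ 0.4681 -0.3514  0.    ] -3.1260111331939697
loose side 0 [ 0.4757 -0.3633  0.    ] -1.7276161909103394
loose side 1 [ 0.4706 -0.348   0.    ] -1.7939577102661133
7.0 tcp [0.5982 0.0592 0.2464] jawyaw 70.00913029829091 z [-0.001  -0.0012 -1.    ] F [-0.6362  0.2606 -0.6461] w 0.06174441940015021 q [-0.4621  0.4302  0.3403  1.8122 -0.1732  0.9296  1.1755]
```

Request:
jog_arm(plan=[[[0, 0, -1], 0], [[0, 0, -1.2], 0], [[0, 0, 0], 0], [[0, 0, 0], 0]])

```text
clock: 7.4
tcp_pos: [0.5984, 0.0614, 0.224]
orientation: [-0.541, -3.093, 0.001]
contact_force: [0.6, -0.6, -1.0]
grip_width: 0.0617
```

Run:
```python
from h import *
from fit import circ
o=get_obs();t=o["tcp_pos"].copy();print(t);V=[]
for n in("side","top"):
    im=grab_frame(n)[:,:,::-1].copy();cv2.imwrite(f"pics/{n}2.png",im)
    c=proj(n,[.598,.06,.12])[0].astype(int);a=crop(im,c[0]-17,c[1]-22,36,50,11);b=a.copy()
    S=[(.0325,.104,.598,.0590),(.0315,.07,.598,.059),(.023,.04,.598,.059)]+[(r,z+t[2]-.1083,t[0],t[1]) for r,z in((.0325,.064),(.0315,.03),(.026,.027),(.023,0))]
    for i,(r,z,x,y) in enumerate(S):
        for p in proj(n,circ(r,z)+[x,y,0]):cv2.circle(b,tuple(int(v) for v in ((p-c+[17,22]+.5)*11-.5)),1,(0,255,0) if i<3 else (0,0,255),-1)
    V+=[a,b][(n=="top"):]
o=np.hstack(V);o=cv2.resize(o,None,fx=.65,fy=.65);print(o.shape);cv2.imwrite("pics/c6.png",o)
```

```text
[0.5984 0.0614 0.224 ]
(358, 772, 3)
```

View pics/c6.png

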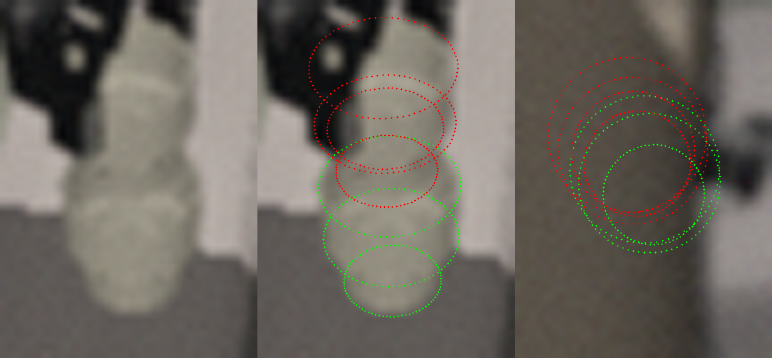

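Side view: the lower cup matches its model (edges 63 to 200). The held cup's right edge is about 1 px left of its model, so it sits 2–3 mm towards +x. I'll correct by about -2 mm in x and descend, watching the force.

Request:
jog_arm(plan=[[[-0.2, -0.15, 0], 0], [[0, 0, -0.8], 0], [[0, 0, -0.8], 0], [[0, 0, -0.8], 0], [[0, 0, 0], 0]])

```text
clock: 8.0
tcp_pos: [0.5959, 0.0603, 0.199]
orientation: [-0.54, -3.092, 0.002]
contact_force: [0.1, -0.0, -0.6]
grip_width: 0.0619
```

Request:
jog_arm(plan=[[[0, 0, -0.5], 0], [[0, 0, -0.5], 0], [[0, 0, 0], 0]])

```text
clock: 8.3
tcp_pos: [0.5965, 0.0602, 0.19]
orientation: [-0.54, -3.094, 0.001]
contact_force: [-0.8, 0.4, -0.4]
grip_width: 0.0617
```

Request:
jog_arm(plan=[[[0, 0, -0.3], 0], [[0, 0, -0.3], 0], [[0, 0, 0], 0]])

```text
clock: 8.6
tcp_pos: [0.5967, 0.0602, 0.1844]
orientation: [-0.541, -3.094, 0.0]
contact_force: [-0.5, -0.7, -0.9]
grip_width: 0.0615
```

Request:
jog_arm(plan=[[[0, 0, -0.2], 0], [[0, 0, 0], 0]])

```text
clock: 8.8
tcp_pos: [0.5968, 0.0602, 0.1827]
orientation: [0.541, 3.095, 0.0]
contact_force: [-0.6, -0.3, -0.6]
grip_width: 0.0618
```

Request:
jog_arm(plan=[[[0, 0, -0.15], 0], [[0, 0, 0], 0]])

```text
clock: 9.0
tcp_pos: [0.5969, 0.0602, 0.1813]
orientation: [0.541, 3.094, 0.0]
contact_force: [-0.3, -0.8, -0.4]
grip_width: 0.0614
```

Request:
jog_arm(plan=[[[0, 0, -0.15], 0], [[0, 0, 0], 0]])

```text
clock: 9.2
tcp_pos: [0.5972, 0.0602, 0.18]
orientation: [0.541, 3.094, 0.0]
contact_force: [0.2, -0.3, 1.9]
grip_width: 0.0618
```

Contact came at the expected height, so I release.

Request:
jog_arm(plan=[[[0, 0, -0.1], 0], [[0, 0, 0], 0]])

```text
clock: 9.4
tcp_pos: [0.5974, 0.0601, 0.1793]
orientation: [0.541, 3.093, 0.001]
contact_force: [0.7, -0.6, 5.0]
grip_width: 0.062
```

Request:
jog_arm(plan=[[[0, 0, 0], 0], [[0, 0, 0], 0], [[0, 0, 0], 0], [[0, 0, 0], 0], [[0, 0, 0], 0]], hand=8.3)

```text
clock: 9.9
tcp_pos: [0.5966, 0.0603, 0.1786]
orientation: [-0.54, -3.094, 0.0]
contact_force: [-0.2, 1.3, -0.1]
grip_width: 0.0831
```

Request:
jog_arm(plan=[[[0, 0, 1], 0], [[0, 0, 2], 0], [[0, 0, 3], 0], [[0, 0, 3], 0], [[0, 0, 3], 0], [[-1.5, 4, 0], -0.14], [[-1.5, 4, 0], -0.14], [[-1.5, 4, 0], -0.14], [[-1.5, 4, 0], -0.14], [[-1.5, 4, 0], -0.14], [[-1.5, 4, 0], -0.14], [[0, 0, 0], 0]])

```text
clock: 11.1
tcp_pos: [0.5032, 0.308, 0.299]
orientation: [-1.745, -2.609, -0.003]
contact_force: [0.3, 0.8, -1.4]
grip_width: 0.0828
```

```bash
python3 st.py
python3 - <<'E'
from h import *
V=[]
for n in("side","top"):
    im=grab_frame(n)[:,:,::-1].copy();cv2.imwrite(f"pics/{n}3.png",im)
    c=proj(n,[.598,.06,.1])[0].astype(int);V+=[crop(cv2.imread(f"pics/{n}0.png"),c[0]-30,c[1]-35,60,70,5),crop(im,c[0]-30,c[1]-35,60,70,5)]
V=np.vstack([np.hstack(V[:2]),np.hstack(V[2:])]);cv2.imwrite("pics/c7.png",cv2.resize(V,None,fx=.85,fy=.85))
E
```

```text
11.1 tcp [0.5032 0.308  0.299 ] jawyaw 22.44120251223454 z [-0.0014  0.0032 -1.    ] F [ 0.3044  0.7685 -1.4495] w 0.08284817468727834 q [-0.9972  0.3613  0.442   1.7944 -0.1819  1.0248 -0.0937]
```

View pics/c7.png

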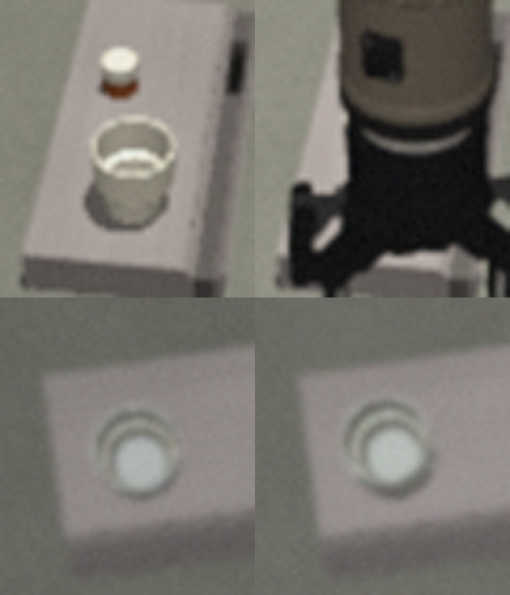

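The cups are nested: the top view is concentric and the shelf cup has not moved. Now the label holder, at about (0.4405, 0.360) with width axis at about 80°.

Request:
jog_arm(plan=[[[-2, 2, 0], -0.14], [[-2, 2, -1], -0.14], [[-2, 1.2, -3], -0.14], [[-0.2, 0, -4], -0.14], [[0, 0, -4], 0], [[0, 0, 0], 0], [[0, 0, 0], 0]], hand=8.5)

```text
clock: 11.9
tcp_pos: [0.446, 0.3509, 0.1796]
orientation: [2.408, 2.016, -0.001]
contact_force: [0.6, -0.3, 0.6]
grip_width: 0.085
```

```bash
python3 st.py
```

```text
11.9 tcp [0.446  0.3509 0.1796] jawyaw -10.120371493924601 z [ 0.0002 -0.0009 -1.    ] F [ 0.5837 -0.2946  0.6332] w 0.08495450456790475 q [-1.1469  0.4918  0.4817  1.949  -0.3167  0.7753 -0.6617]
```

Request:
jog_arm(plan=[[[-0.55, 0.9, -1.5], 0], [[0, 0, -2], 0], [[0, 0, -2], 0], [[0, 0, -1.6], 0], [[0, 0, 0], 0], [[0, 0, 0], 0]])

```text
clock: 12.5
tcp_pos: [0.4398, 0.3615, 0.1083]
orientation: [-2.407, -2.018, -0.001]
contact_force: [0.4, 0.6, -0.3]
grip_width: 0.0851
```

Request:
jog_arm(plan=[[[0, 0, 0], 0], [[0, 0, 0], 0], [[0, 0, 0], 0], [[0, 0, 0], 0], [[0, 0, 0], 0], [[0, 0, 0], 0], [[0, 0, 0], 0], [[0, 0, 0], 0]], hand=0.6, grip_force=40)

```text
clock: 13.3
tcp_pos: [0.4393, 0.3613, 0.1079]
orientation: [-2.407, -2.019, -0.0]
contact_force: [-0.2, -0.1, 2.8]
grip_width: 0.0115
```

Request:
jog_arm(plan=[[[0, 0, 1], 0], [[0, 0, 3], 0], [[0, 0, 4], 0], [[0, 0, 4], 0], [[0, -1, 4], 0], [[0.8, -3, 3], 0], [[0.9, -3.5, 0], 0.06], [[0.9, -3.5, 0], 0.06], [[0.9, -3.5, 0], 0.06], [[0.9, -3.5, 0], 0.06], [[0.9, -3.5, 0], 0.07], [[0.9, -3.5, 0], 0]], grip_force=60)

```text
clock: 14.5
tcp_pos: [0.5013, 0.1095, 0.2983]
orientation: [-2.065, -2.368, -0.001]
contact_force: [0.4, -0.1, -0.8]
grip_width: 0.0109
```

Request:
jog_arm(plan=[[[0.9, -3.5, 0], 0], [[0.9, -3.5, 0], 0], [[0.9, -3.5, 0], 0], [[0.9, -3.5, 0], 0], [[0.9, -3.5, 0], 0], [[0.9, -3.5, 0], 0], [[0.9, -3, 0], 0], [[0, 0, 0], 0], [[0, 0, 0], 0]])

```text
clock: 15.4
tcp_pos: [0.5639, -0.1295, 0.2979]
orientation: [-2.069, -2.364, 0.0]
contact_force: [0.1, 0.2, -0.2]
grip_width: 0.0111
```

```bash
python3 st.py
```

```text
15.4 tcp [ 0.5639 -0.1295  0.2979] jawyaw 7.618187866291344 z [-0.0003  0.0001 -1.    ] F [ 0.1443  0.2485 -0.1878] w 0.011110027473777151 q [-0.4079  0.3804  0.6812  1.8325 -0.2769  1.0256  0.5167]
```

Request:
jog_arm(plan=[[[-0.3, 0, -4], 0], [[0, 0, -4], 0], [[0, 0, -3.5], 0], [[0, 0, -1], 0], [[0, 0, 0], 0], [[0, 0, 0], 0]])

```text
clock: 16.0
tcp_pos: [0.5622, -0.1285, 0.1743]
orientation: [2.065, 2.366, 0.002]
contact_force: [0.3, -0.5, -0.2]
grip_width: 0.0112
```

```bash
python3 st.py
python3 - <<'E'
from h import *
from fit import segs,place
o=get_obs();t=o["tcp_pos"];b=t[2]-.108;V=[]
x,y=.006,.03
C=[(x,y),(x,-y),(-x,-y),(-x,y)]
S=[((*C[i],z),(*C[(i+1)%4],z)) for i in range(4) for z in(b,b+.07)]+[((*c,b),(*c,b+.07)) for c in C]
P=[(-.07,-.119),(-.07,-.051),(-.054,-.051),(-.054,-.119)]
Q=[((*P[i],.031),(*P[(i+1)%4],.031)) for i in range(4)]
for n in("side","top"):
    im=grab_frame(n)[:,:,::-1].copy();cv2.imwrite(f"pics/{n}4.png",im)
    c=proj(n,[.561,-.13,.06])[0].astype(int);a=crop(im,c[0]-22,c[1]-28,44,48,9);d=a.copy()
    for M,p,col in((S,(t[0],t[1],.134),(0,0,255)),(Q,(.6107,-.0376,.1361),(0,255,0))):
        for q in proj(n,place(segs(M),p)):cv2.circle(d,tuple(int(v) for v in ((q-c+[22,28]+.5)*9-.5)),0,col,-1)
    V+=[np.hstack([a,d])] if n=="side" else []
cv2.imwrite("pics/c8.png",V[0])
E
```

```text
16.0 tcp [ 0.5622 -0.1285  0.1743] jawyaw 7.770102585656581 z [ 0.002  -0.0001 -1.    ] F [ 0.2799 -0.4911 -0.1715] w 0.01120670734188405 q [-0.3238  0.5358  0.5848  1.9363 -0.4099  0.7867  0.6264]
```

View pics/c8.png

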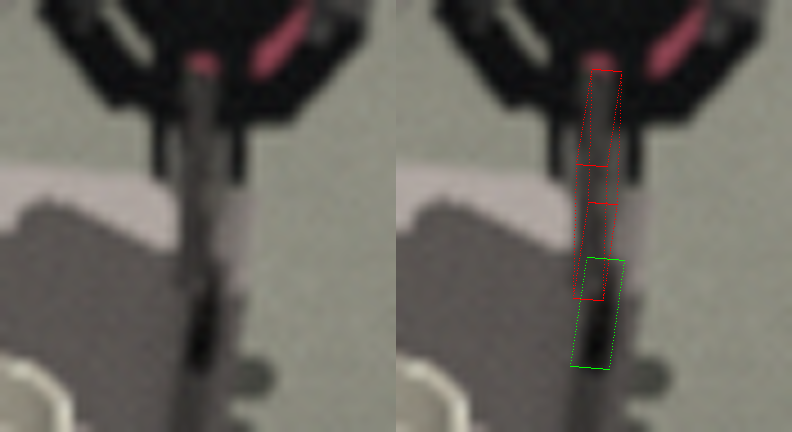

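The side view shows the held holder aligned with its model to about 0.3 px, directly above the pocket (black slot ending at crop y≈370). I'll trim x and descend, watching the force.

Request:
jog_arm(plan=[[[-0.15, -0.05, 0], 0], [[0, 0, -1.2], 0], [[0, 0, -1.2], 0], [[0, 0, 0], 0], [[0, 0, 0], 0]])

```text
clock: 16.6
tcp_pos: [0.5593, -0.1293, 0.148]
orientation: [-2.066, -2.365, 0.002]
contact_force: [0.4, -0.2, -0.3]
grip_width: 0.0114
```

Request:
jog_arm(plan=[[[0, 0, -0.4], 0], [[0, 0, -0.4], 0], [[0, 0, 0], 0]])

```text
clock: 16.9
tcp_pos: [0.5596, -0.1292, 0.1403]
orientation: [-2.066, -2.366, 0.001]
contact_force: [-0.4, 0.1, -0.3]
grip_width: 0.0112
```

Free so far (bottom ≈ 32 mm). I'll trim x by +1 mm and continue.

Request:
jog_arm(plan=[[[0.1, 0, -0.3], 0], [[0, 0, -0.3], 0], [[0, 0, 0], 0]])

```text
clock: 17.2
tcp_pos: [0.5606, -0.1291, 0.1343]
orientation: [-2.066, -2.366, 0.0]
contact_force: [0.4, 0.4, 0.2]
grip_width: 0.0113
```

Request:
jog_arm(plan=[[[0, 0, -0.3], 0], [[0, 0, -0.3], 0], [[0, 0, 0], 0]])

```text
clock: 17.5
tcp_pos: [0.5605, -0.1292, 0.1283]
orientation: [-2.066, -2.366, 0.001]
contact_force: [0.0, 0.0, 0.1]
grip_width: 0.011
```

Request:
jog_arm(plan=[[[0, 0, -0.2], 0], [[0, 0, -0.1], 0], [[0, 0, 0], 0]])

```text
clock: 17.8
tcp_pos: [0.5608, -0.1293, 0.1259]
orientation: [-2.067, -2.366, -0.0]
contact_force: [-0.4, 0.0, 0.9]
grip_width: 0.0115
```

Request:
jog_arm(plan=[[[0, 0, -0.2], 0], [[0, 0, -0.2], 0], [[0, 0, 0], 0]])

```text
clock: 18.1
tcp_pos: [0.5609, -0.1293, 0.122]
orientation: [2.067, 2.366, 0.001]
contact_force: [-1.7, 0.4, 6.8]
grip_width: 0.0112
```

Request:
jog_arm(plan=[[[0, 0, -0.1], 0], [[0, 0, -0.1], 0], [[0, 0, 0], 0]])

```text
clock: 18.4
tcp_pos: [0.5609, -0.1293, 0.1202]
orientation: [-2.067, -2.366, -0.001]
contact_force: [-2.5, 0.9, 7.5]
grip_width: 0.0113
```

Request:
jog_arm(plan=[[[-0.05, 0, -0.15], 0], [[0, 0, 0], 0]])

```text
clock: 18.6
tcp_pos: [0.5608, -0.1293, 0.119]
orientation: [2.066, 2.366, 0.002]
contact_force: [-1.9, 1.4, 8.8]
grip_width: 0.0113
```

Request:
jog_arm(plan=[[[0, 0, -0.15], 0], [[0, 0, 0], 0]])

```text
clock: 18.8
tcp_pos: [0.5609, -0.1294, 0.1188]
orientation: [2.067, 2.366, 0.003]
contact_force: [-6.5, 3.2, 22.2]
grip_width: 0.011
```

Request:
jog_arm(plan=[[[0, 0, -0.1], 0], [[0, 0, 0], 0]])

```text
clock: 19.0
tcp_pos: [0.5609, -0.1295, 0.1187]
orientation: [-2.067, -2.366, -0.004]
contact_force: [-9.0, 4.0, 32.3]
grip_width: 0.0113
```

The hard stop is reached: z stops at 0.1188 while the force jumps from 9 to 32 N. I'll ease off to about 20 N and check.

Request:
jog_arm(plan=[[[-0.05, 0, 0.1], 0], [[0, 0, 0], 0], [[0, 0, 0], 0], [[0, 0, 0], 0]])

```text
clock: 19.4
tcp_pos: [0.5607, -0.1295, 0.1188]
orientation: [2.066, 2.365, 0.004]
contact_force: [-5.3, 3.1, 20.2]
grip_width: 0.0113
```

```bash
python3 st.py
python3 - <<'E'
from h import *
V=[]
im={n:grab_frame(n)[:,:,::-1].copy() for n in("side","top")}
for n in im:cv2.imwrite(f"pics/{n}5.png",im[n])
a=crop(im["side"],200,120,110,120,4);b=crop(im["top"],190,130,80,100,4.8)
cv2.imwrite("pics/c9.png",np.hstack([a[:480],b[:480,:350]]))
E
python3 st.py
```

```text
19.4 tcp [ 0.5607 -0.1295  0.1188] jawyaw 7.719929785718349 z [ 0.0024  0.001  -1.    ] F [-5.3195  3.094  20.2246] w 0.01125773239095219 q [-0.2729  0.6143  0.5225  1.9627 -0.4747  0.6845  0.6799]
19.5 tcp [ 0.5607 -0.1294  0.1188] jawyaw 7.716948421382434 z [ 0.0024  0.0011 -1.    ] F [-4.3722  2.8531 21.0564] w 0.011384871875328153 q [-0.2729  0.6143  0.5225  1.9628 -0.4748  0.6845  0.6799]
```

View pics/c9.png

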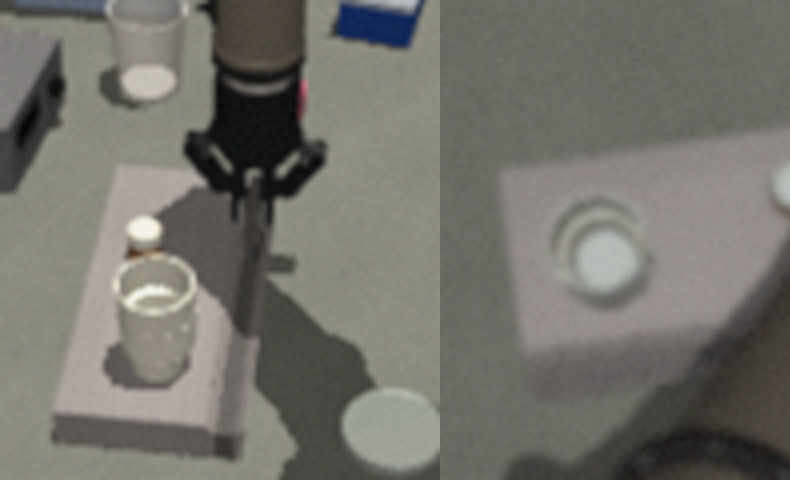

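The last picture shows the cups nested upright (side crop (155,320)), the jar and dish in place, and the holder seated in the pocket under the gripper. From first contact (TCP z 0.126) to the hard stop (0.1188) is the 7 mm strip travel. Handing in.

```bash
python3 -c "
from bench import *
print(hand_in())"
```

```text
the job is handed in; nothing more can be done
None
```

I nested the loose white cup in the matching cup on the shelf and let go of it. Then I pushed the label holder into the pocket and handed in at about 19.5 s, with the holder still gripped and pressed home.

**Cup:** the last pictures from both cameras show the cups upright and nested. The shelf cup looks unmoved to about a pixel (3 mm).

**Label holder:** the push force rose from about 1 N to 9 N over the strip's 7 mm of travel. At the hard stop it jumped to 32 N, so I eased off to hold about 20 N. The arm's height then stayed steady. It did touch the pocket lightly on the way in, leaving a 4–5 N sideways force.

**Checks that disagreed or are missing:**
- My first automatic fit of the holder's position was poor, so I replaced it with corners read by eye from a crop. The grasp confirmed that position.
- The two cameras disagreed by up to about 1 cm on the loose cup and 6 mm on the standing cup.
- The jar, petri dish and beaker look in place in the last pictures. I did not measure any of the bystander objects again at the end.

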